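# Roll the chilled tomatoes into their sample tray

## Task

The chilled tomatoes for the bruising trial lie loose on the rubber apron of the fruit tray: roll each one over the apron into a dimple of its own size, large tomatoes in the wide dimples and cherry tomatoes in the small ones, one in each, so that it lies settled at the bottom. They bruise, so nudge them along gently with the fingers: do not pinch them, pick them up, or let them knock hard against anything. Leave the bottle, the pot and the marker pen beside the tray as they are.

Things in the scene. Friction and masses are not known exactly. Their poses are not given: they have to be found in the camera images.
- fruit_tray: grey moulded fruit tray, 252 x 226 mm, fixed. Origin: on the bench, mid-width; x runs from its front rim (x = -130 mm) to its open back edge (x = +122), y across it, z up. Surface at z = 26 mm: dark rubber apron as far as x = +42, then a row of four round dimples centred at x = +80, y = +77 (wide), +23 (small), -31 (wide), -85 (small). Rim along front and sides only, 5 mm above the surface.
- apron (a point): centre of the flat rubber apron, on its surface (tray frame: x = -42, y = 0, z = 26 mm). The apron is free from x = -122 to +42 mm and y = -104 to +104 mm of the tray frame, inside the rim. Beyond it fins 4 mm thick, 5 mm above the surface, part the dimples at y = +46, 0 and -62 mm, from x = +55 to +107 mm. A lifting lug stands out 14 mm from each side of the tray.
- wide_dimple_1 (a point): middle of a wide dimple, at the level of the tray's surface: a cone with 34 degree walls, 52 mm across at the top, 13 mm deep. A large tomato lying in it has its centre about 8.5 mm above this point.
- small_dimple_1 (a point): middle of a small dimple, at the level of the tray's surface: a cone with 34 degree walls, 32 mm across at the top, 8 mm deep. A small tomato lying in it has its centre about 5 mm above this point.
- large_tomato_1: large tomato, a red ball 43 mm in diameter with a green calyx, about 45 g, lying on the apron. Origin: its centre (its axes turn as it rolls). It rolls in any direction when nudged; let go at 75 mm/s it runs on for about 3 to 8 mm on the soft apron. Its skin is slippery (friction about 0.4).
- small_tomato_1: small (cherry) tomato, a red ball 26 mm in diameter with a green calyx, about 12 g, lying on the apron. Origin: its centre. It rolls like the large ones.
- wide_dimple_2 (a point): middle of a wide dimple, at the level of the tray's surface: a cone with 34 degree walls, 52 mm across at the top, 13 mm deep. A large tomato lying in it has its centre about 8.5 mm above this point.
- small_dimple_2 (a point): middle of a small dimple, at the level of the tray's surface: a cone with 34 degree walls, 32 mm across at the top, 8 mm deep. A small tomato lying in it has its centre about 5 mm above this point.
- large_tomato_2: large tomato, a red ball 43 mm in diameter with a green calyx, about 45 g, lying on the apron. Origin: its centre (its axes turn as it rolls). It rolls in any direction when nudged; let go at 75 mm/s it runs on for about 3 to 8 mm on the soft apron. Its skin is slippery (friction about 0.4).
- small_tomato_2: small (cherry) tomato, a red ball 26 mm in diameter with a green calyx, about 12 g, lying on the apron. Origin: its centre. It rolls like the large ones.
- amber_bottle: bystander: brown bottle with a black cap, 50 mm in diameter, 89 mm high, standing on the bench beside the tray's left side. Origin: centre of its base.
- sample_pot: bystander: small white-capped pot, 26 mm in diameter, 31 mm high, standing on the bench beside the tray's left side. Origin: centre of its base.
- marker_pen: bystander: marker pen, 16 mm thick and 133 mm long, lying on the bench beside the tray's right side. Origin: near its middle, on the bench; it lies along its own y.

How it is judged:
By the outcome, as a careful person would: the job done as asked, in the order asked, and still so for the second after the job is handed in, with the robot touching nothing.
It also fails if it takes over 72 s, if anything falls off the work surface, if the arm or the gripper's body presses on something with over 40 N, if the wrist force passes 120 N, or if a joint passes its speed limit or range.

## Robot

A 7-joint arm with a two-finger parallel gripper is mounted at the origin on a cart in front of the work surface, level with it; the furniture and walls round the work are solid. World frame = base frame: x ahead of the robot, y to its left, z up, the work surface at z = 0. Lengths are in m, angles in rad, forces in N, time in s.
With the tool pointing down it reaches from about 0.4 to 0.875 m from the base axis. Payload 4.4 kg.
Tool frame: the origin (TCP) lies at the very end of the fingers, on their centre line; the grasp point (between the pads) lies 19 mm behind it; z points along the fingers, y is the line along which they close (so a half turn about z gives the same grasp; the last joint's range is limited). The gripper opens to 85 mm and grips with 20 to 120 N. Pads are 22 mm wide; open, the fingers measure 114 mm over their backs; the gripper's body (76 mm by 85 mm) begins 54 mm behind the grasp point. The pads swing forward as they close: fully open they stand 13 mm farther back than shut.
Start: joints at [1.192, 0.628, 0.038, 1.517, -0.027, 0.996, -0.02], TCP at [0.2, -0.618, 0.231] pointing down, gripper open.
Joint ranges: [-3.06, 3.06], [-0.37, 2.12], [-1.25, 1.32], [0.18, 2.47], [-1.1, 4.24], [0.23, 1.98], [-2.94, 2.94]. Speed limits (rad/s): [2.57, 2.57, 3.14, 3.14, 3.14, 3.14, 3.14].

## Interface

Orientations are given as a 3x3 rotation matrix whose columns are the frame's x, y, z axes.
In Python, from workcell import env gives the robot as it stands. The module is installed in compiled form; this text tells all that it offers.
- The arm moves only by the shell command python3 -m crank 'ROWS' [FORCE]. ROWS is JSON, a list of rows, each an object with "slide": the shift along the tool's x, y, z in mm, a list of three; "spin": the turn about the tool's z in rad; "grip": the closure, from 0 (fully open) to 1 (shut). A call has 1 to 12 rows; each row shifts and turns the commanded pose from where the row before left it, along the tool's axes as they then stand; what a row does not reach is not made up. A row lasts 1/10 s, in which the tool goes at most 50 mm and 8.59 degrees, less where a joint would pass 70% of its speed; a pose out of reach is approached as far as the arm can. A call is refused whole if a number of a shift passes 50 or a number of a turn 0.15, either way. A call with a gripper value outside its range is refused whole. The fingers move at their own pace and stop on an object; FORCE is the grip in N (left out, the last holds). Time passes only in rows, so rows that do not move let the fingers close. It gives the time, the measured TCP pose, the force, the opening and the grip force at its end, in the units of the state.
- env.observe(): the state, without advancing time (a new reading comes with each control period).
- env.capture(name): name is "scene" or "side" or "wrist"; returns the picture (420x560x3 uint8, red, green, blue); there is no depth.
- env.get_calibration(name): a dict with "fovy" (degrees; the focal length in pixels is half the picture's height over the tangent of half this angle, whatever the lens; pixels are square), "cx", "cy" (the principal point, pixels), "world_from_camera" (4x4, takes a point from camera to world coordinates); the wrist camera has in their place "hand_eye" (4x4, takes a point from camera to tool coordinates, whose origin is the TCP and whose axes are the flange's). Camera axes: x right, y up, looking along -z (the intrinsics and any distortion apply to the point x, -y, -z); pixel columns grow to the right and rows downward; lengths in m; the calibration is good to about 2 mm. A picture is of the moment at which its call begins: read the wrist's pose just before it. get_calibration takes no time and is no camera call.
- env.job_done(): hands the job in; it is judged then, once.
Trained networks look in the newest picture that a camera, given by its name, has taken for a name from the list of things; names that differ only in an ending like _2 or _b are one class to them, and where a whole thing is asked for, a point or a joint stands for the part that bears it (a point fixed in the world has none). Each returns a list of dicts, best first, with "score" (0 to 1); they miss things now and then, are a little off and sometimes report something else, mostly with a low value. They report only what shows in the picture. A call takes as long as a camera call.
- env.cut_out(label, camera): "pixels" (420x560 bool, what is visible of it).
- env.landmark_of(label, camera): "location" ([x, y, z] in m, in world coordinates, good to about 4 mm: a listed point, or the origin of a listed thing).
The state is a dict: "t": time; "qpos": joint angles; "joint_velocities": joint speeds; "joint_efforts": joint torques, N m; "tcp_pos": TCP position; "orientation": TCP orientation; "force": force on the tool from outside, world axes, zero at the start; "torque": the same for the moment, N m; "width": finger opening in m; "gripper_force": force on a finger pad.
Only numpy, scipy, OpenCV 4.12 (cv2) and the standard library are available. Lean on these libraries where they do the work, as an engineer would, in place of code of your own. Each camera call takes 0.05 s, during which the arm holds its last target. There are 200 camera calls.

## Working session

There is one attempt and no reset: what is moved stays moved. The work goes in short steps, Python scripts to look and compute and a shell command to move; the robot and the scene stay as the last step left them, time stands still between calls to the robot, and variables do not carry over. Pictures are saved under pics/ and viewed, at most 10 in all, crops included, and the job is handed in when it is done.

```bash
mkdir -p pics
cat > h.py <<'E'
import numpy as np,cv2
from workcell import env
def snap(cam,name=None):
    im=env.capture(cam)
    if name: cv2.imwrite(f'pics/{name}.png',im[:,:,::-1])
    return im
E
python3 - <<'E'
from h import *
s=env.observe();print(s['t'],s['tcp_pos'].__repr__(),s['orientation'],s['width'])
ims={c:snap(c,c+'0') for c in ('scene','side')}
cv2.imwrite('pics/both.png',cv2.resize(np.vstack([ims['scene'],ims['side']])[:,:,::-1],(400,600)) )
for c in ims:
  print(c,env.get_calibration(c))
  for l in ['fruit_tray','apron','wide_dimple_1','small_dimple_1','large_tomato_1','small_tomato_1','amber_bottle','sample_pot','marker_pen']:
    print(l,[(np.round(d['location'],3).tolist(),round(d['score'],2)) for d in env.landmark_of(l,c)])
E
```

```text
0.0 array([ 0.19984777, -0.61783741,  0.2303588 ]) [[ 9.51473506e-01  3.07730071e-01 -6.09078178e-04]
 [ 3.07730673e-01 -9.51471692e-01  1.85790256e-03]
 [-7.78815930e-06 -1.95517710e-03 -9.99998089e-01]] 0.08568418679579028
scene {'fovy': 44.33160912239894, 'cx': 275.06043562898975, 'cy': 209.10526138516803, 'world_from_camera': array([[ 0.90553042,  0.1641727 , -0.39123137,  0.15636787],
       [-0.42393515,  0.3873449 , -0.81868365, -0.50484394],
       [ 0.01713597,  0.90719968,  0.42035117,  0.45761781],
       [ 0.        ,  0.        ,  0.        ,  1.        ]])}
fruit_tray [([0.524, 0.268, 0.001], 0.69), ([0.543, 0.239, 0.047], 0.41)]
apron [([0.484, 0.255, 0.025], 0.93), ([0.575, 0.495, 0.002], 0.25)]
wide_dimple_1 [([0.591, 0.357, 0.027], 0.67), ([0.611, 0.251, 0.027], 0.57), ([0.622, 0.204, 0.026], 0.24)]
small_dimple_1 [([0.622, 0.199, 0.024], 0.6), ([0.61, 0.25, 0.028], 0.31)]
large_tomato_1 [([0.461, 0.277, 0.046], 0.75), ([0.54, 0.243, 0.046], 0.72)]
small_tomato_1 [([0.479, 0.163, 0.037], 0.68), ([0.51, 0.326, 0.037], 0.52)]
amber_bottle [([0.575, 0.495, 0.001], 0.95
[... 229 characters left out ...]
ay([[-0.93428818,  0.22653052, -0.27529895,  0.28346   ],
       [-0.35567858, -0.53926369,  0.76333965,  0.95888351],
       [ 0.024461  ,  0.81109715,  0.58439975,  0.5795189 ],
       [ 0.        ,  0.        ,  0.        ,  1.        ]])}
fruit_tray [([0.529, 0.267, -0.003], 0.67)]
apron [([0.489, 0.26, 0.03], 0.82)]
wide_dimple_1 [([0.615, 0.249, 0.026], 0.7)]
small_dimple_1 [([0.623, 0.201, 0.024], 0.97), ([0.599, 0.304, 0.031], 0.58)]
large_tomato_1 [([0.451, 0.275, 0.047], 0.97), ([0.545, 0.243, 0.048], 0.71)]
small_tomato_1 [([0.478, 0.161, 0.04], 0.42)]
amber_bottle [([0.443, 0.428, 0.003], 0.16)]
sample_pot [([0.44, 0.429, 0.002], 0.51)]
marker_pen [([0.573, 0.111, -0.001], 0.66)]
```

View pics/scene0.png

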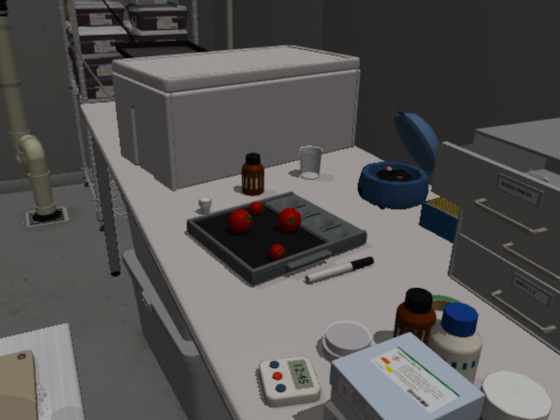

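View pics/side0.png

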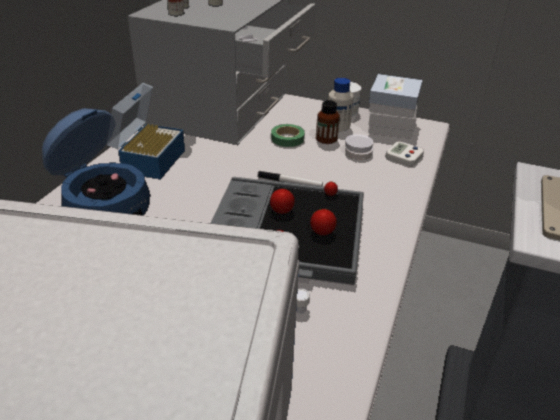

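The tray lies mid-bench, turned about 11°, with all four tomatoes on the apron. In the scene view they are near (240,222), (290,219), (256,208) and (277,252). Next I'll refine the tray fit and the tomato positions.

```bash
cat >> h.py <<'E'
from scipy.optimize import least_squares
def rays(cam,uv,T=None):
    c=env.get_calibration(cam); f=210/np.tan(np.radians(c['fovy'])/2)
    if T is None:
        if cam=='wrist':
            s=env.observe();W=np.eye(4);W[:3,:3]=s['orientation'];W[:3,3]=s['tcp_pos'];T=W@c['hand_eye']
        else: T=c['world_from_camera']
    d=np.array([(uv[0]-c['cx'])/f,-(uv[1]-c['cy'])/f,-1.]); return T[:3,3],T[:3,:3]@d
def onplane(o,d,z): return (o+d*(z-o[2])/d[2])[:2]
TR=None
try: TR=np.load('tray.npy')
except Exception: pass
def toworld(p): c,s=np.cos(TR[2]),np.sin(TR[2]);return TR[:2]+np.array([[c,-s],[s,c]])@np.asarray(p)/1000
def totray(w): c,s=np.cos(TR[2]),np.sin(TR[2]);return np.array([[c,s],[-s,c]])@(np.asarray(w)-TR[:2])*1000
def reds(cam,im):
    h=cv2.cvtColor(im,cv2.COLOR_RGB2HSV)
    m=(((h[...,0]<8)|(h[...,0]>172))&(h[...,1]>150)&(h[...,2]>50)).astype(np.uint8)
    m=cv2.morphologyEx(m,cv2.MORPH_CLOSE,np.ones((5,5)))
    n,l,st,ce=cv2.connectedComponentsWithStats(m); out=[]
    for i in range(1,n):
        if st[i,4]<60: continue
        cs=cv2.findContours((l==i).astype(np.uint8),0,2)[0];(u,v),r=cv2.minEnclosingCircle(max(cs,key=len))
        o,d=rays(cam,(u,v));a=[totray(onplane(o,d,.026+k)).round(1).tolist() for k in (.0215,.013)]
        out.append((round(u),round(v),round(r,1),'L',a[0],'S',a[1]))
    return [o for o in out if abs(o[4][0])<200 and abs(o[4][1])<180]
def pose():
    s=env.observe();x=s['orientation'][:,0];psi=np.arctan2(x[1],x[0])
    print('t',round(s['t'],2),'tray xy',totray(s['tcp_pos'][:2]).round(1),'z',round(s['tcp_pos'][2]*1e3,1),'psi rel',round(psi-TR[2],3),'F',np.round(s['force'],1),'w',round(s['width']*1e3,1));return s,psi
def goto(p,z,rel):
    s,psi=pose();d=(toworld(p)-s['tcp_pos'][:2])*1e3
    print('slide total (before spin) x,y,z',np.round([d@[np.cos(psi),np.sin(psi)],d@[np.sin(psi),-np.cos(psi)],s['tcp_pos'][2]*1e3-z],1),'spin',round(psi-TR[2]-rel,3))
E
python3 - <<'E'
import h;from h import *
obs=[((0,0),(.5265,.2675)),((-42,0),(.4865,.2575)),((80,77),(.591,.357)),((80,-31),(.613,.250)),((80,-85),(.6225,.2)),((80,23),(.6,.304)),((80,-31),(.613,.250))]
def R(p):
    h.TR=p;return np.ravel([(toworld(a)-np.array(b))*1e3 for a,b in obs])
r=least_squares(R,[.526,.267,.2],x_scale=[.01,.01,.1]);print(r.x,r.fun.round(1));np.save('tray.npy',r.x);h.TR=r.x
for c in('scene','side'):
    im=env.capture(c)
    for k in reds(c,im):print(c,k)
goto((-105,0),180,0)
print(env.get_calibration('wrist'))
E
```

```text
[0.52746083 0.26600145 0.19702789] [ 1.  -1.5 -0.2  0.3 -0.2  0.2 -1.   1.3  0.1 -1.7  1.4  0.2 -1.   1.3]
scene (246, 213, 17.9, 'L', [-39.8, 42.4], 'S', [-29.9, 57.4])
scene (290, 218, 11.2, 'L', [14.8, -20.7], 'S', [25.7, -7.0])
scene (277, 251, 7.3, 'L', [-75.7, -104.8], 'S', [-66.6, -92.8])
side (330, 188, 6.2, 'L', [-71.7, -83.7], 'S', [-71.2, -96.6])
side (282, 200, 12.0, 'L', [8.9, -30.1], 'S', [10.7, -42.2])
side (323, 220, 12.7, 'L', [-68.1, 16.0], 'S', [-67.5, 4.6])
t 1.1 tray xy [-494.2 -803.3] z 231.3 psi rel 0.116 F [0.4 0.4 0.8] w 85.3
slide total (before spin) x,y,z [ 479.4 -752.9   51.3] spin 0.116
{'fovy': 71.53320283648883, 'cx': 277.19880680842465, 'cy': 204.20539361692335, 'hand_eye': array([[ 6.07143221e-04,  9.58616894e-01,  2.84698579e-01,
         7.16925215e-02],
       [ 9.99999464e-01, -8.20828337e-04,  6.31253644e-04,
         5.42445510e-04],
       [ 8.38819069e-04,  2.84698043e-01, -9.58616879e-01,
        -1.42497701e-01],
       [ 0.00000000e+00,  0.00000000e+00,  0.00000000e+00,
         1.00000000e+00]])}
```

```bash
python3 -m crank '[{"slide":[25,0,0],"spin":0,"grip":0.3},{"slide":[40,0,0],"spin":0,"grip":0.65},{"slide":[45,0,0],"spin":0,"grip":0.65},{"slide":[45,-10,0],"spin":0,"grip":0.65},{"slide":[40,-30,0],"spin":0,"grip":0.65},{"slide":[40,-40,0],"spin":0,"grip":0.65},{"slide":[30,-45,0],"spin":0,"grip":0.65},{"slide":[20,-45,0],"spin":0,"grip":0.65},{"slide":[20,-45,0],"spin":0,"grip":0.65},{"slide":[20,-45,0],"spin":0,"grip":0.65},{"slide":[20,-45,0],"spin":0,"grip":0.65},{"slide":[20,-45,0],"spin":0,"grip":0.65}]'
python3 -c "
from h import *
goto((-75,0),230,0)"
```

```text
t: 2.3
tcp_pos: [0.4357, -0.1811, 0.2316]
orientation: [[0.952, 0.307, 0.001], [0.307, -0.952, -0.0], [0.001, 0.001, -1.0]]
force: [1.4, 0.1, -0.8]
width: 0.03
gripper_force: 0.0
t 2.3 tray xy [-177.5 -420.4] z 231.6 psi rel 0.116 F [ 1.4  0.1 -0.8] w 30.0
slide total (before spin) x,y,z [ 150.3 -405.8    1.6] spin 0.116
```

```bash
python3 -m crank '[{"slide":[20,-40,0],"spin":0,"grip":0.71},{"slide":[20,-45,0],"spin":0,"grip":0.71},{"slide":[20,-45,0],"spin":0,"grip":0.71},{"slide":[20,-45,0],"spin":0,"grip":0.71},{"slide":[20,-45,0],"spin":0,"grip":0.71},{"slide":[20,-45,0],"spin":0,"grip":0.71},{"slide":[10,-45,0],"spin":0,"grip":0.71},{"slide":[10,-45,0],"spin":0,"grip":0.71},{"slide":[10,-30,0],"spin":0.05,"grip":0.71},{"slide":[0,-20,0],"spin":0.066,"grip":0.71},{"slide":[0,0,0],"spin":0,"grip":0.71},{"slide":[0,0,0],"spin":0,"grip":0.71}]'
python3 - <<'E'
from h import *
pose()
im=snap('wrist','w1')
for k in reds('wrist',im):print(k)
for l in ['fruit_tray','apron','wide_dimple_1','small_dimple_1','large_tomato_1','small_tomato_1']:
    print(l,[(totray(d['location'][:2]).round(1).tolist(),round(d['location'][2],3),round(d['score'],2)) for d in env.landmark_of(l,'wrist')])
E
```

```text
t: 3.5
tcp_pos: [0.4546, 0.2483, 0.2313]
orientation: [[0.98, 0.197, 0.0], [0.197, -0.98, -0.001], [-0.0, 0.001, -1.0]]
force: [-0.7, -0.3, -0.2]
width: 0.0245
gripper_force: 0.0
t 3.5 tray xy [-74.9  -3. ] z 231.3 psi rel 0.001 F [-0.7 -0.3 -0.2] w 24.5
(297, 106, 21.5, 'L', [8.6, -25.6], 'S', [8.9, -26.1])
(213, 117, 12.5, 'L', [-2.8, 63.9], 'S', [-2.8, 65.6])
(256, 178, 19.3, 'L', [-68.4, 20.1], 'S', [-70.1, 20.8])
(355, 178, 11.3, 'L', [-69.4, -93.1], 'S', [-71.1, -95.4])
fruit_tray [([3.2, -2.6], 0.004, 0.87)]
apron [([-43.1, 1.4], 0.024, 0.94)]
wide_dimple_1 [([81.4, 76.0], 0.027, 0.57), ([77.9, -23.6], 0.025, 0.56)]
small_dimple_1 [([80.1, -85.3], 0.029, 0.85), ([78.9, 23.0], 0.027, 0.8)]
large_tomato_1 [([-68.8, 24.3], 0.046, 0.78), ([8.8, -23.9], 0.046, 0.58)]
small_tomato_1 [([0.2, 66.1], 0.035, 0.88), ([-64.2, -94.1], 0.036, 0.68), ([79.5, 78.1], 0.025, 0.59)]
```

View pics/w1.png

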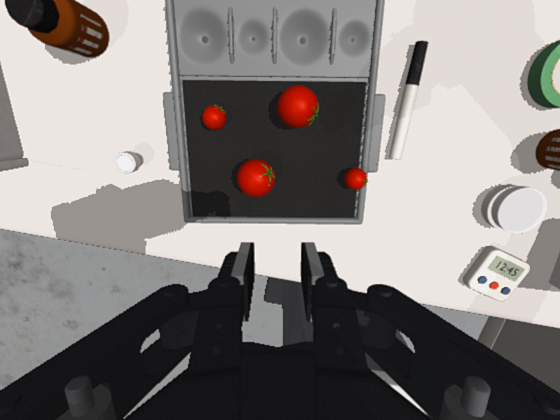

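The view shows the tray square on. The large tomatoes are at (297,106) and (256,178), the cherries at (213,117) and (355,178), and the dimple bottoms at about (205,40), (253,38), (303,40) and (351,39). I'll refit the tray in this picture, so tomatoes and dimples share one calibration.

Run:
```python
import h;from h import *
T0=h.TR.copy()
pts=[((205,40),(80,77),.013),((253,38.5),(80,23),.018),((303,40),(80,-31),.013),((351,39.5),(80,-85),.018),((188,219),(-122,104),.027),((361,218),(-122,-104),.027),((181,78),(42,104),.026),((370,79),(42,-104),.026)]
w=[onplane(*rays('wrist',u),z) for u,_,z in pts]
for q,p in zip(w,pts): print(p[1],totray(q).round(1))
def R(p):
    h.TR=p;return np.ravel([(toworld(a[1])-b)*1e3 for a,b in zip(pts,w)])
r=least_squares(R,T0,x_scale=[.01,.01,.1]);print(T0,r.x,r.fun.round(1))
im=cv2.imread('pics/w1.png')[:,:,::-1]
h.TR=r.x;np.save('tray.npy',r.x)
for k in reds('wrist',im):print(k)
pose()
cv2.imwrite('pics/w1c.png',cv2.resize(im[0:240,150:400,::-1],(625,600),interpolation=2))
```

```text
(80, 77) [79.6 75.9]
(80, 23) [79.8 22.3]
(80, -31) [ 79.4 -32.6]
(80, -85) [ 78.7 -84.5]
(-122, 104) [-125.3  108.6]
(-122, -104) [-124.1 -109.3]
(42, 104) [ 39.2 102.1]
(42, -104) [  37.9 -106.5]
[0.52746083 0.26600145 0.19702789] [0.52584216 0.26470049 0.19494183] [-1.2 -0.2 -1.5 -0.8 -1.4  0.2 -0.4 -1.7  2.6 -4.9 -0.9  4.6  1.   1.
  1.7  1.8]
(297, 106, 21.5, 'L', [10.7, -24.0], 'S', [11.0, -24.6])
(213, 117, 12.5, 'L', [-0.8, 65.4], 'S', [-0.8, 67.2])
(256, 178, 19.3, 'L', [-66.3, 21.6], 'S', [-68.0, 22.2])
(355, 178, 11.3, 'L', [-67.2, -91.7], 'S', [-69.0, -94.0])
t 3.85 tray xy [-72.8  -2.7] z 231.4 psi rel 0.0 F [-0.1 -0.1 -0.8] w 24.9
```

View pics/w1c.png

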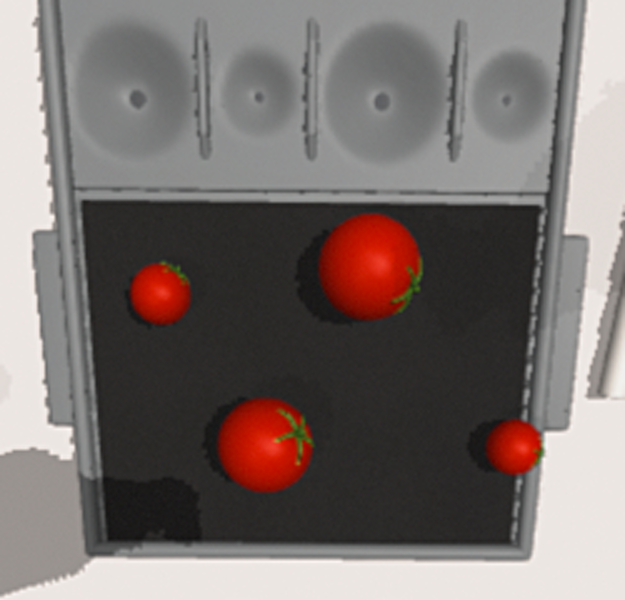

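Run:
```python
import h;from h import *
T0=h.TR.copy()
pts=[((205.2,39.2),(80,77),.013),((253.6,38.8),(80,23),.018),((302.8,40.4),(80,-31),.013),((352.4,39.6),(80,-85),.018),((191.6,216.4),(-122,104),.026),((355.2,216.4),(-122,-104),.026)]
w=[onplane(*rays('wrist',u),z) for u,_,z in pts]
def R(p):
    h.TR=p;return np.ravel([(toworld(a[1])-b)*1e3 for a,b in zip(pts,w)])
r=least_squares(R,T0,x_scale=[.01,.01,.1]);print(r.x,r.fun.round(1))
im=cv2.imread('pics/w1.png')[:,:,::-1]
h.TR=r.x;np.save('tray.npy',r.x)
for k in reds('wrist',im):print(k)
goto((-29,-26),33,0)
```

```text
[0.52709183 0.26548485 0.18834428] [-0.2  0.3  0.2  0.2  0.2  0.3  0.2 -0.   0.5  0.6 -0.8 -1.4]
(297, 106, 21.5, 'L', [9.5, -24.5], 'S', [9.8, -25.1])
(213, 117, 12.5, 'L', [-2.6, 64.9], 'S', [-2.6, 66.7])
(256, 178, 19.3, 'L', [-67.8, 20.6], 'S', [-69.5, 21.2])
(355, 178, 11.3, 'L', [-68.0, -92.6], 'S', [-69.7, -95.0])
t 3.85 tray xy [-74.1  -3.7] z 231.4 psi rel 0.007 F [-0.1 -0.1 -0.8] w 24.9
slide total (before spin) x,y,z [ 45.   22.6 198.4] spin 0.007
```

```bash
python3 -m crank '[{"slide":[25,10,0],"spin":0.007,"grip":0.71},{"slide":[20,11,30],"spin":0,"grip":0.71},{"slide":[0,0,40],"spin":0,"grip":0.71},{"slide":[0,0,40],"spin":0,"grip":0.71},{"slide":[0,0,40],"spin":0,"grip":0.71},{"slide":[0,0,28],"spin":0,"grip":0.71},{"slide":[0,0,14],"spin":0,"grip":0.71},{"slide":[0,0,6],"spin":0,"grip":0.71},{"slide":[0,0,0],"spin":0,"grip":0.71}]'
python3 - <<'E'
from h import *
pose()
im=snap('wrist','w2')
for k in reds('wrist',im):print(k)
E
```

```text
t: 4.75
tcp_pos: [0.5031, 0.2369, 0.0334]
orientation: [[0.982, 0.188, 0.0], [0.188, -0.982, 0.0], [0.0, -0.0, -1.0]]
force: [-0.5, 0.2, 0.4]
width: 0.0249
gripper_force: 0.0
t 4.75 tray xy [-28.9 -23.6] z 33.4 psi rel 0.001 F [-0.5  0.2  0.4] w 24.9
(278, 196, 48.2, 'L', [9.0, -24.1], 'S', [6.8, -24.1])
(92, 214, 31.1, 'L', [-0.0, 62.5], 'S', [-2.9, 68.1])
(154, 337, 9.2, 'L', [-69.2, 42.1], 'S', [-76.6, 46.5])
(405, 340, 14.2, 'L', [-70.8, -92.5], 'S', [-78.3, -97.0])
(178, 365, 17.4, 'L', [-87.8, 30.5], 'S', [-96.5, 34.1])
```

View pics/w2.png

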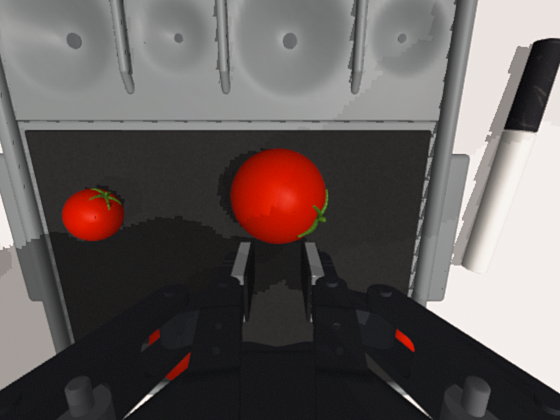

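The large tomato sits centred ahead of the fork (278,196), and the wide dimple is at (290,40). Pushing straight in with a slight drift to the right.

```bash
python3 -m crank '[{"slide":[3,0,0],"spin":0,"grip":0.71},{"slide":[3,0,0],"spin":0,"grip":0.71},{"slide":[3,0.5,0],"spin":0,"grip":0.71},{"slide":[4,0.5,0],"spin":0,"grip":0.71},{"slide":[5,0.8,0],"spin":0,"grip":0.71},{"slide":[5,0.8,0],"spin":0,"grip":0.71},{"slide":[5,0.8,0],"spin":0,"grip":0.71},{"slide":[5,0.8,0],"spin":0,"grip":0.71},{"slide":[5,0.8,0],"spin":0,"grip":0.71},{"slide":[5,0.8,0],"spin":0,"grip":0.71},{"slide":[4,0.5,0],"spin":0,"grip":0.71},{"slide":[3,0.2,0],"spin":0,"grip":0.71}]'
python3 - <<'E'
from h import *
pose()
im=snap('wrist','w3')
for k in reds('wrist',im):print(k)
E
```

```text
t: 6.0
tcp_pos: [0.5535, 0.2399, 0.0333]
orientation: [[0.982, 0.188, 0.0], [0.188, -0.982, -0.0], [0.0, 0.0, -1.0]]
force: [0.0, -0.2, -0.8]
width: 0.0249
gripper_force: 0.0
t 6.0 tray xy [ 21.2 -30.1] z 33.3 psi rel 0.001 F [ 0.  -0.2 -0.8] w 24.9
(278, 216, 46.9, 'L', [49.5, -30.9], 'S', [46.6, -31.0])
(97, 302, 29.4, 'L', [3.2, 61.5], 'S', [-2.8, 67.6])
(171, 380, 19.5, 'L', [-47.0, 28.7], 'S', [-56.3, 32.6])
(390, 385, 18.4, 'L', [-50.6, -94.2], 'S', [-60.1, -98.4])
```

```bash
python3 -m crank '[{"slide":[2,0,0],"spin":0,"grip":0.71},{"slide":[2,0,0],"spin":0,"grip":0.71},{"slide":[2,0,0],"spin":0,"grip":0.71},{"slide":[2,0,0],"spin":0,"grip":0.71},{"slide":[2,0,0],"spin":0,"grip":0.71},{"slide":[1,0,0],"spin":0,"grip":0.71},{"slide":[0,0,0],"spin":0,"grip":0.71},{"slide":[0,0,0],"spin":0,"grip":0.71}]'
python3 - <<'E'
from h import *
pose()
im=snap('wrist','w4')
for k in reds('wrist',im):print(k)
E
```

```text
t: 6.85
tcp_pos: [0.5639, 0.242, 0.0333]
orientation: [[0.982, 0.189, -0.0], [0.189, -0.982, -0.0], [-0.0, 0.0, -1.0]]
force: [0.1, 0.8, 0.3]
width: 0.0247
gripper_force: 0.0
t 6.85 tray xy [ 31.7 -29.9] z 33.3 psi rel 0.001 F [0.1 0.8 0.3] w 24.7
(277, 167, 44.4, 'L', [82.4, -30.1], 'S', [81.0, -30.1])
(100, 318, 29.0, 'L', [3.6, 61.5], 'S', [-3.1, 67.6])
```

```bash
python3 -m crank '[{"slide":[-10,0,0],"spin":0,"grip":0.81},{"slide":[-6,0,-30],"spin":0,"grip":0.81},{"slide":[0,-18,-35],"spin":0,"grip":0.81},{"slide":[-15,-35,0],"spin":0.12,"grip":0.81},{"slide":[-20,-36,0],"spin":0.13,"grip":0.81},{"slide":[0,0,0],"spin":0.13,"grip":0.81},{"slide":[0,0,0],"spin":0,"grip":0.81}]'
python3 - <<'E'
from h import *
pose()
im=snap('wrist','w5')
for k in reds('wrist',im):print(k)
goto((-29.5,77.8),32.5,-.38)
E
```

```text
t: 7.6
tcp_pos: [0.4991, 0.324, 0.0983]
orientation: [[0.983, -0.186, -0.001], [-0.186, -0.983, -0.0], [-0.001, 0.001, -1.0]]
force: [-0.2, -0.7, 0.5]
width: 0.0163
gripper_force: 0.0
t 7.6 tray xy [-16.5  62.8] z 98.3 psi rel -0.376 F [-0.2 -0.7  0.5] w 16.3
(361, 31, 40.5, 'L', [78.4, -29.7], 'S', [79.6, -32.5])
(264, 205, 18.3, 'L', [0.0, 63.6], 'S', [-2.2, 64.9])
(506, 209, 21.8, 'L', [-63.9, -91.7], 'S', [-68.9, -97.2])
(356, 266, 30.9, 'L', [-68.0, 18.3], 'S', [-73.3, 17.6])
t 7.65 tray xy [-15.7  61. ] z 98.3 psi rel -0.375 F [ 1.3 -0.4  0.9] w 15.8
slide total (before spin) x,y,z [-19.  -10.6  65.8] spin 0.005
```

```bash
python3 -m crank '[{"slide":[-10,-5,0],"spin":0,"grip":0.81},{"slide":[-9,-4,15],"spin":0,"grip":0.81},{"slide":[0,0,25],"spin":0,"grip":0.81},{"slide":[0,0,16],"spin":0,"grip":0.81},{"slide":[0,0,7],"spin":0,"grip":0.81},{"slide":[0,0,3],"spin":0,"grip":0.81},{"slide":[0,0,0],"spin":0,"grip":0.81}]'
python3 - <<'E'
from h import *
s,psi=pose()
im=snap('wrist','w6')
for k in reds('wrist',im):print(k)
for p in [(45,27),(70,23.5)]:
    u=np.array([np.cos(-.376),np.sin(-.376)]);goto(np.array(p)-21*u,32.5,-.376)
E
```

```text
t: 8.35
tcp_pos: [0.4843, 0.3349, 0.0324]
orientation: [[0.982, -0.189, 0.0], [-0.189, -0.982, 0.0], [0.0, -0.0, -1.0]]
force: [-0.4, 0.1, -0.1]
width: 0.0162
gripper_force: 0.0
t 8.35 tray xy [-29.   76.1] z 32.4 psi rel -0.379 F [-0.4  0.1 -0.1] w 16.2
(274, 212, 26.9, 'L', [-0.3, 65.8], 'S', [-2.9, 66.9])
(410, 300, 49.1, 'L', [-69.6, 19.4], 'S', [-76.7, 17.4])
(394, 336, 12.7, 'L', [-87.2, 32.8], 'S', [-95.5, 31.7])
t 8.4 tray xy [-28.7  76.4] z 32.8 psi rel -0.379 F [ 0.2  0.5 -0.4] w 16.0
slide total (before spin) x,y,z [65.8 18.7  0.3] spin -0.003
t 8.4 tray xy [-28.7  76.4] z 32.8 psi rel -0.379 F [ 0.2  0.5 -0.4] w 16.0
slide total (before spin) x,y,z [90.3 12.7  0.3] spin -0.003
```

View pics/w6.png

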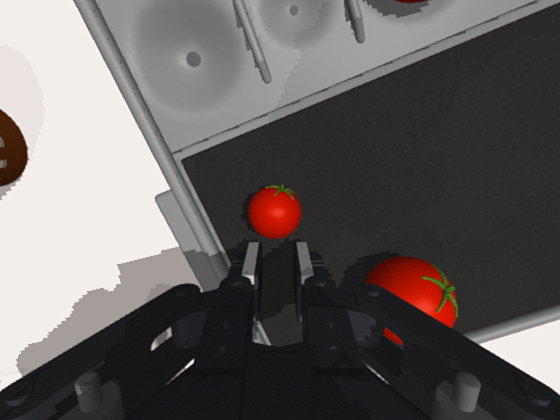

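The cherry (274,212) is centred in the fork. Leg 1: bring it in line with the small dimple.

```bash
python3 -m crank '[{"slide":[3,0,0],"spin":0,"grip":0.81},{"slide":[3,0,0],"spin":0,"grip":0.81},{"slide":[3,0.5,0],"spin":0,"grip":0.81},{"slide":[4,1.2,0],"spin":0,"grip":0.81},{"slide":[5,1.7,0],"spin":0,"grip":0.81},{"slide":[5,1.7,0],"spin":0,"grip":0.81},{"slide":[5,1.7,0],"spin":0,"grip":0.81},{"slide":[5,1.7,0],"spin":0,"grip":0.81},{"slide":[5,1.7,0],"spin":0,"grip":0.81},{"slide":[5,1.7,0],"spin":0,"grip":0.81},{"slide":[5,1.7,0],"spin":0,"grip":0.81},{"slide":[4,1.5,0],"spin":0,"grip":0.81}]'
python3 - <<'E'
from h import *
s,psi=pose()
im=snap('wrist','w7')
for k in reds('wrist',im):print(k)
for p in [(45,27),(70,23.5)]:
    u=np.array([np.cos(-.376),np.sin(-.376)]);goto(np.array(p)-21*u,32.5,-.376)
E
```

```text
t: 9.6
tcp_pos: [0.5328, 0.3102, 0.0323]
orientation: [[0.982, -0.189, 0.0], [-0.189, -0.982, -0.0], [0.0, 0.0, -1.0]]
force: [0.2, -0.1, 0.2]
width: 0.0163
gripper_force: 0.0
t 9.6 tray xy [14.  42.9] z 32.3 psi rel -0.379 F [ 0.2 -0.1  0.2] w 16.3
(376, 76, 55.2, 'L', [81.3, -28.1], 'S', [81.3, -31.0])
(277, 225, 26.6, 'L', [36.5, 32.7], 'S', [33.5, 33.9])
(558, 306, 23.0, 'L', [-56.9, -83.8], 'S', [-66.1, -90.4])
(374, 371, 17.7, 'L', [-62.3, 14.8], 'S', [-71.9, 14.8])
t 9.65 tray xy [14.7 42.1] z 32.4 psi rel -0.38 F [ 0.9 -0.2  0.6] w 16.2
slide total (before spin) x,y,z [12.8  2.9 -0.1] spin -0.004
t 9.65 tray xy [14.7 42.1] z 32.4 psi rel -0.38 F [ 0.9 -0.2  0.6] w 16.2
slide total (before spin) x,y,z [37.3 -3.1 -0.1] spin -0.004
```

```bash
python3 -m crank '[{"slide":[4,1.2,0],"spin":0,"grip":0.81},{"slide":[4,1.2,0],"spin":0,"grip":0.81},{"slide":[4,1,0],"spin":0,"grip":0.81},{"slide":[4,-0.5,0],"spin":0,"grip":0.81},{"slide":[4,-1,0],"spin":0,"grip":0.81},{"slide":[4,-1,0],"spin":0,"grip":0.81},{"slide":[3,-0.9,0],"spin":0,"grip":0.81},{"slide":[2,-0.6,0],"spin":0,"grip":0.81},{"slide":[2,-0.6,0],"spin":0,"grip":0.81}]'
python3 - <<'E'
from h import *
s,psi=pose()
im=snap('wrist','w8')
for k in reds('wrist',im):print(k)
E
```

```text
t: 10.55
tcp_pos: [0.563, 0.306, 0.0323]
orientation: [[0.982, -0.189, -0.0], [-0.189, -0.982, 0.0], [-0.0, 0.0, -1.0]]
force: [0.2, -0.2, 0.1]
width: 0.0156
gripper_force: 0.0
t 10.55 tray xy [42.9 33. ] z 32.3 psi rel -0.378 F [ 0.2 -0.2  0.1] w 15.6
(373, 147, 48.4, 'L', [83.2, -28.1], 'S', [81.5, -30.3])
(278, 226, 26.2, 'L', [64.9, 23.3], 'S', [61.9, 24.5])
(549, 354, 26.1, 'L', [-57.1, -85.0], 'S', [-68.3, -91.1])
```

```bash
python3 -m crank '[{"slide":[1.8,-0.6,0],"spin":0,"grip":0.81},{"slide":[1.8,-0.6,0],"spin":0,"grip":0.81},{"slide":[1.8,-0.6,0],"spin":0,"grip":0.81},{"slide":[1.5,-0.5,0],"spin":0,"grip":0.81},{"slide":[0,0,0],"spin":0,"grip":0.81},{"slide":[0,0,0],"spin":0,"grip":0.81},{"slide":[0,0,0],"spin":0,"grip":0.81}]'
python3 - <<'E'
from h import *
s,psi=pose()
im=snap('wrist','w9')
for k in reds('wrist',im):print(k)
E
```

```text
t: 11.3
tcp_pos: [0.57, 0.3068, 0.0323]
orientation: [[0.982, -0.189, -0.0], [-0.189, -0.982, -0.0], [-0.0, 0.0, -1.0]]
force: [-0.2, 0.0, -0.2]
width: 0.0163
gripper_force: 0.0
t 11.3 tray xy [49.9 32.6] z 32.3 psi rel -0.379 F [-0.2  0.  -0.2] w 16.3
(376, 162, 47.7, 'L', [83.6, -28.0], 'S', [81.4, -30.2])
(270, 201, 25.0, 'L', [84.1, 21.9], 'S', [81.9, 23.0])
(548, 363, 25.8, 'L', [-57.0, -84.5], 'S', [-68.5, -90.5])
```

```bash
python3 -m crank '[{"slide":[-10,0,0],"spin":0,"grip":0.71},{"slide":[-8,0,-30],"spin":0,"grip":0.71},{"slide":[-20,0,-35],"spin":-0.136,"grip":0.71},{"slide":[-30,0,0],"spin":-0.136,"grip":0.71},{"slide":[-30,0,0],"spin":-0.136,"grip":0.71},{"slide":[-30,0,0],"spin":-0.136,"grip":0.71},{"slide":[-20,0,0],"spin":-0.136,"grip":0.71},{"slide":[0,0,0],"spin":0,"grip":0.71}]'
python3 - <<'E'
from h import *
s,psi=pose()
im=snap('wrist','w10')
for k in reds('wrist',im):print(k)
goto((-104,9),33,.3)
E
```

```text
t: 12.15
tcp_pos: [0.4208, 0.2987, 0.0974]
orientation: [[0.88, 0.474, -0.004], [0.474, -0.88, -0.002], [-0.004, -0.0, -1.0]]
force: [1.4, 0.1, 0.1]
width: 0.0245
gripper_force: 0.0
t 12.15 tray xy [-98.2  52.5] z 97.4 psi rel 0.306 F [1.4 0.1 0.1] w 24.5
(496, 4, 39.8, 'L', [69.3, -26.8], 'S', [73.6, -31.2])
(335, 197, 32.3, 'L', [-65.0, 20.7], 'S', [-66.7, 18.3])
(477, 240, 20.8, 'L', [-64.9, -87.7], 'S', [-66.5, -94.8])
t 12.2 tray xy [-95.4  53. ] z 97.6 psi rel 0.301 F [1.5 0.1 0. ] w 24.6
slide total (before spin) x,y,z [-21.2  39.4  64.6] spin 0.001
```

```bash
python3 -m crank '[{"slide":[-10,19,0],"spin":0,"grip":0.71},{"slide":[-11,20,0],"spin":0,"grip":0.71},{"slide":[0,0,20],"spin":0,"grip":0.71},{"slide":[0,0,25],"spin":0,"grip":0.71},{"slide":[0,0,14],"spin":0,"grip":0.71},{"slide":[0,0,5],"spin":0,"grip":0.71},{"slide":[0,0,0],"spin":0,"grip":0.71}]'
python3 - <<'E'
from h import *
s,psi=pose()
im=snap('wrist','w11')
for k in reds('wrist',im):print(k)
for p in [(45,75),(60,77)]:
    u=np.array([np.cos(.3),np.sin(.3)]);goto(np.array(p)-28.3*u,33,.3)
E
```

```text
t: 12.9
tcp_pos: [0.4252, 0.2556, 0.0328]
orientation: [[0.883, 0.469, -0.0], [0.469, -0.883, -0.0], [-0.0, 0.0, -1.0]]
force: [-0.2, 0.2, -0.3]
width: 0.0249
gripper_force: 0.0
t 12.9 tray xy [-101.9    9.4] z 32.8 psi rel 0.3 F [-0.2  0.2 -0.3] w 24.9
(275, 200, 48.3, 'L', [-68.2, 20.8], 'S', [-70.5, 20.1])
(488, 262, 31.0, 'L', [-67.4, -88.2], 'S', [-69.6, -96.1])
t 12.95 tray xy [-101.7    9.5] z 33.4 psi rel 0.3 F [ 0.7  0.3 -1.3] w 24.5
slide total (before spin) x,y,z [131.2 -19.2   0.4] spin 0.0
t 12.95 tray xy [-101.7    9.5] z 33.4 psi rel 0.3 F [ 0.7  0.3 -1.3] w 24.5
slide total (before spin) x,y,z [146.1 -16.7   0.4] spin 0.0
```

View pics/w11.png

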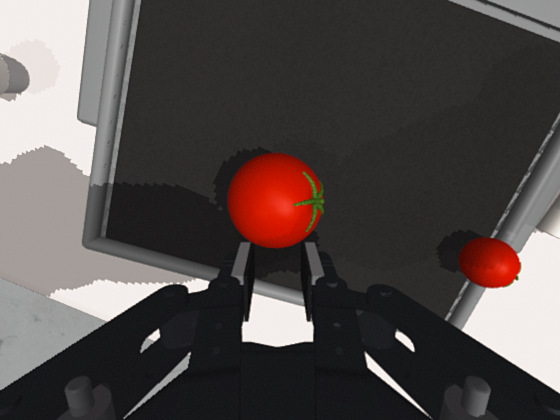

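The large tomato is centred (275,200). Pushing it diagonally.

```bash
python3 -m crank '[{"slide":[3,0,0],"spin":0,"grip":0.71},{"slide":[3,0,0],"spin":0,"grip":0.71},{"slide":[3,0,0],"spin":0,"grip":0.71},{"slide":[4,-0.5,0],"spin":0,"grip":0.71},{"slide":[5,-0.8,0],"spin":0,"grip":0.71},{"slide":[5,-0.8,0],"spin":0,"grip":0.71},{"slide":[5,-0.8,0],"spin":0,"grip":0.71},{"slide":[5,-0.8,0],"spin":0,"grip":0.71},{"slide":[5,-0.8,0],"spin":0,"grip":0.71},{"slide":[5,-0.8,0],"spin":0,"grip":0.71},{"slide":[5,-0.8,0],"spin":0,"grip":0.71},{"slide":[5,-0.8,0],"spin":0,"grip":0.71}]' >/dev/null
python3 -m crank '[{"slide":[5,-0.8,0],"spin":0,"grip":0.71},{"slide":[5,-0.8,0],"spin":0,"grip":0.71},{"slide":[5,-0.8,0],"spin":0,"grip":0.71},{"slide":[5,-0.8,0],"spin":0,"grip":0.71},{"slide":[5,-0.8,0],"spin":0,"grip":0.71},{"slide":[5,-0.8,0],"spin":0,"grip":0.71},{"slide":[5,-0.8,0],"spin":0,"grip":0.71},{"slide":[5,-0.8,0],"spin":0,"grip":0.71},{"slide":[5,-0.8,0],"spin":0,"grip":0.71},{"slide":[5,-0.8,0],"spin":0,"grip":0.71},{"slide":[4,-0.8,0],"spin":0,"grip":0.71}]'
python3 - <<'E'
from h import *
s,psi=pose()
im=snap('wrist','w12')
for k in reds('wrist',im):print(k)
for p in [(45,75),(60,77)]:
    u=np.array([np.cos(.3),np.sin(.3)]);goto(np.array(p)-28.3*u,33,.3)
E
```

```text
t: 15.25
tcp_pos: [0.5122, 0.3199, 0.0333]
orientation: [[0.882, 0.47, 0.0], [0.47, -0.882, 0.0], [0.0, -0.0, -1.0]]
force: [-0.5, 0.6, -0.0]
width: 0.0248
gripper_force: 0.0
t 15.25 tray xy [-4.4 56.3] z 33.3 psi rel 0.301 F [-0.5  0.6 -0. ] w 24.8
(394, 118, 30.0, 'L', [79.2, 30.3], 'S', [80.2, 27.2])
(505, 151, 57.5, 'L', [81.1, -21.4], 'S', [82.1, -27.9])
(277, 216, 47.1, 'L', [23.0, 64.6], 'S', [20.2, 63.7])
t 15.3 tray xy [-3.7 56.7] z 33.4 psi rel 0.301 F [-0.8  1.3  0.3] w 24.3
slide total (before spin) x,y,z [23.7 -3.   0.4] spin 0.001
t 15.3 tray xy [-3.7 56.7] z 33.4 psi rel 0.301 F [-0.8  1.3  0.3] w 24.3
slide total (before spin) x,y,z [38.6 -0.5  0.4] spin 0.001
```

```bash
python3 -m crank '[{"slide":[5,-0.7,0],"spin":0,"grip":0.71},{"slide":[5,-0.7,0],"spin":0,"grip":0.71},{"slide":[5,-0.6,0],"spin":0,"grip":0.71},{"slide":[4,-0.5,0],"spin":0,"grip":0.71},{"slide":[4,0,0],"spin":0,"grip":0.71},{"slide":[3,0.5,0],"spin":0,"grip":0.71},{"slide":[2,0.3,0],"spin":0,"grip":0.71},{"slide":[2,0.3,0],"spin":0,"grip":0.71},{"slide":[2,0.3,0],"spin":0,"grip":0.71},{"slide":[2,0.3,0],"spin":0,"grip":0.71},{"slide":[2,0.3,0],"spin":0,"grip":0.71},{"slide":[0,0,0],"spin":0,"grip":0.71}]'
python3 - <<'E'
from h import *
s,psi=pose()
im=snap('wrist','w13')
for k in reds('wrist',im):print(k)
E
```

```text
t: 16.5
tcp_pos: [0.5437, 0.3371, 0.0334]
orientation: [[0.883, 0.47, 0.0], [0.47, -0.883, 0.0], [0.0, 0.0, -1.0]]
force: [0.6, -0.9, 0.1]
width: 0.0247
gripper_force: 0.0
t 16.5 tray xy [29.7 67.2] z 33.4 psi rel 0.301 F [ 0.6 -0.9  0.1] w 24.7
(279, 188, 46.1, 'L', [69.1, 78.6], 'S', [67.1, 77.9])
(387, 192, 26.7, 'L', [81.9, 30.9], 'S', [80.9, 27.1])
(490, 224, 51.4, 'L', [81.8, -21.3], 'S', [80.7, -28.5])
```

```bash
python3 -m crank '[{"slide":[-8,0,0],"spin":0,"grip":0.71},{"slide":[-8,0,-30],"spin":0,"grip":0.76},{"slide":[-20,0,-35],"spin":0.11,"grip":0.81},{"slide":[-20,35,0],"spin":0.11,"grip":0.81},{"slide":[-30,40,0],"spin":0,"grip":0.81},{"slide":[-30,40,0],"spin":0,"grip":0.81},{"slide":[-10,30,0],"spin":0,"grip":0.81},{"slide":[0,0,0],"spin":0,"grip":0.81}]'
python3 - <<'E'
from h import *
s,psi=pose()
im=snap('wrist','w14')
for k in reds('wrist',im):print(k)
goto((-98,-97),32.5,.08)
E
```

```text
t: 17.35
tcp_pos: [0.4659, 0.1493, 0.0985]
orientation: [[0.966, 0.26, -0.003], [0.26, -0.966, -0.004], [-0.004, 0.003, -1.0]]
force: [0.7, -0.3, 0.2]
width: 0.0163
gripper_force: 0.0
t 17.35 tray xy [ -81.9 -102.6] z 98.5 psi rel 0.074 F [ 0.7 -0.3  0.2] w 16.3
(267, 203, 18.2, 'L', [-65.4, -91.7], 'S', [-67.9, -91.6])
t 17.4 tray xy [-80.1 -99.5] z 98.6 psi rel 0.077 F [-0.7  1.5  0.4] w 16.5
slide total (before spin) x,y,z [-17.7  -3.9  66.1] spin -0.003
```

View pics/w14.png

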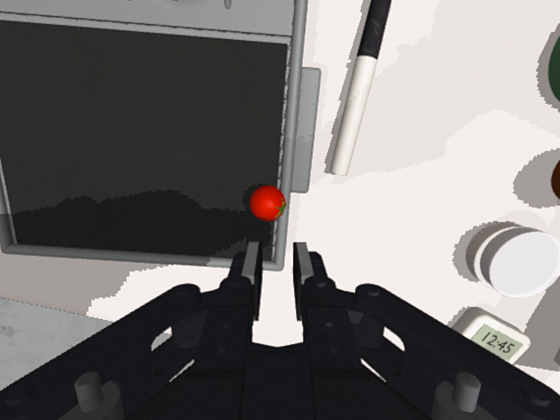

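```bash
python3 -m crank '[{"slide":[-9,-3,0],"spin":0,"grip":0.81},{"slide":[-9,-2,15],"spin":0,"grip":0.81},{"slide":[0,0,25],"spin":0,"grip":0.81},{"slide":[0,0,16],"spin":0,"grip":0.81},{"slide":[0,0,7],"spin":0,"grip":0.81},{"slide":[0,0,3],"spin":0,"grip":0.81},{"slide":[0,0,0],"spin":0,"grip":0.81}]'
python3 - <<'E'
from h import *
s,psi=pose()
im=snap('wrist','w15')
for k in reds('wrist',im):print(k)
for p in [(45,-85),(69,-85)]:
    u=np.array([np.cos(.08),np.sin(.08)]);goto(np.array(p)-21.3*u,32.5,.08)
E
```

```text
t: 18.1
tcp_pos: [0.449, 0.1563, 0.0324]
orientation: [[0.964, 0.268, -0.0], [0.268, -0.964, 0.0], [0.0, -0.0, -1.0]]
force: [-0.8, -0.6, 0.7]
width: 0.0162
gripper_force: 0.0
t 18.1 tray xy [-97.2 -92.7] z 32.4 psi rel 0.083 F [-0.8 -0.6  0.7] w 16.2
(286, 212, 26.9, 'L', [-66.9, -94.7], 'S', [-69.7, -95.2])
t 18.15 tray xy [-96.9 -92.8] z 32.7 psi rel 0.082 F [-0.5 -1.2  0.3] w 15.9
slide total (before spin) x,y,z [120.8   3.8   0.2] spin 0.002
t 18.15 tray xy [-96.9 -92.8] z 32.7 psi rel 0.082 F [-0.5 -1.2  0.3] w 15.9
slide total (before spin) x,y,z [144.7   5.8   0.2] spin 0.002
```

```bash
python3 -m crank '[{"slide":[0,2.5,0],"spin":0,"grip":0.81},{"slide":[0,2.2,0],"spin":0,"grip":0.81},{"slide":[3,0,0],"spin":0,"grip":0.81},{"slide":[3,0,0],"spin":0,"grip":0.81},{"slide":[3,0,0],"spin":0,"grip":0.81},{"slide":[4,0,0],"spin":0,"grip":0.81},{"slide":[5,-0.2,0],"spin":0,"grip":0.81},{"slide":[5,-0.2,0],"spin":0,"grip":0.81},{"slide":[5,-0.2,0],"spin":0,"grip":0.81},{"slide":[5,-0.2,0],"spin":0,"grip":0.81},{"slide":[4,0,0],"spin":0,"grip":0.81}]'
python3 - <<'E'
from h import *
s,psi=pose()
im=snap('wrist','w16')
for k in reds('wrist',im):print(k)
for p in [(45,-85),(69,-85)]:
    u=np.array([np.cos(.08),np.sin(.08)]);goto(np.array(p)-21.3*u,32.5,.08)
E
```

```text
t: 19.25
tcp_pos: [0.4863, 0.1618, 0.0323]
orientation: [[0.964, 0.267, 0.0], [0.267, -0.964, 0.0], [0.0, -0.0, -1.0]]
force: [0.1, -0.6, -0.3]
width: 0.0165
gripper_force: 0.0
t 19.25 tray xy [-59.4 -94.2] z 32.3 psi rel 0.082 F [ 0.1 -0.6 -0.3] w 16.5
(277, 225, 26.7, 'L', [-35.1, -92.7], 'S', [-38.2, -92.9])
t 19.3 tray xy [-58.6 -94.1] z 32.4 psi rel 0.081 F [ 0.1 -0.1 -0.1] w 16.5
slide total (before spin) x,y,z [82.7 -0.7 -0.1] spin 0.001
t 19.3 tray xy [-58.6 -94.1] z 32.4 psi rel 0.081 F [ 0.1 -0.1 -0.1] w 16.5
slide total (before spin) x,y,z [ 1.066e+02  1.200e+00 -1.000e-01] spin 0.001
```

```bash
python3 -m crank '[{"slide":[4,0,0],"spin":0,"grip":0.81},{"slide":[5,0,0],"spin":0,"grip":0.81},{"slide":[5,0,0],"spin":0,"grip":0.81},{"slide":[5,0,0],"spin":0,"grip":0.81},{"slide":[5,0,0],"spin":0,"grip":0.81},{"slide":[5,0,0],"spin":0,"grip":0.81},{"slide":[5,0,0],"spin":0,"grip":0.81},{"slide":[5,0,0],"spin":0,"grip":0.81},{"slide":[5,0,0],"spin":0,"grip":0.81},{"slide":[5,0,0],"spin":0,"grip":0.81},{"slide":[5,0,0],"spin":0,"grip":0.81},{"slide":[5,0,0],"spin":0,"grip":0.81}]' >/dev/null
python3 -m crank '[{"slide":[5,0,0],"spin":0,"grip":0.81},{"slide":[5,0,0],"spin":0,"grip":0.81},{"slide":[5,0,0],"spin":0,"grip":0.81},{"slide":[4,0.2,0],"spin":0,"grip":0.81},{"slide":[4,0.3,0],"spin":0,"grip":0.81},{"slide":[4,0.3,0],"spin":0,"grip":0.81},{"slide":[4,0.3,0],"spin":0,"grip":0.81},{"slide":[3,0.2,0],"spin":0,"grip":0.81},{"slide":[2,0,0],"spin":0,"grip":0.81},{"slide":[2,0,0],"spin":0,"grip":0.81}]'
python3 - <<'E'
from h import *
s,psi=pose()
im=snap('wrist','w17')
for k in reds('wrist',im):print(k)
E
```

```text
t: 21.5
tcp_pos: [0.5797, 0.1863, 0.0323]
orientation: [[0.964, 0.266, -0.0], [0.266, -0.964, -0.0], [-0.0, -0.0, -1.0]]
force: [0.4, 0.6, -0.0]
width: 0.0165
gripper_force: 0.0
t 21.5 tray xy [ 36.8 -87.7] z 32.3 psi rel 0.081 F [ 0.4  0.6 -0. ] w 16.5
(162, 170, 47.8, 'L', [82.4, -33.3], 'S', [80.7, -30.0])
(55, 160, 32.8, 'L', [83.1, 12.9], 'S', [81.4, 19.3])
(277, 226, 26.3, 'L', [60.5, -86.2], 'S', [57.3, -86.5])
```

```bash
python3 -m crank '[{"slide":[2,0,0],"spin":0,"grip":0.81},{"slide":[2,0,0],"spin":0,"grip":0.81},{"slide":[2,0,0],"spin":0,"grip":0.81},{"slide":[2,0,0],"spin":0,"grip":0.81},{"slide":[2,0,0],"spin":0,"grip":0.81},{"slide":[1,0,0],"spin":0,"grip":0.81},{"slide":[0,0,0],"spin":0,"grip":0.81},{"slide":[0,0,0],"spin":0,"grip":0.81},{"slide":[0,0,0],"spin":0,"grip":0.81}]'
python3 - <<'E'
from h import *
s,psi=pose()
im=snap('wrist','w18')
for k in reds('wrist',im):print(k)
E
```

```text
t: 22.45
tcp_pos: [0.5902, 0.1891, 0.0323]
orientation: [[0.964, 0.267, -0.0], [0.267, -0.964, -0.0], [-0.0, 0.0, -1.0]]
force: [-0.4, 0.6, -0.2]
width: 0.0164
gripper_force: 0.0
t 22.45 tray xy [ 47.7 -86.8] z 32.3 psi rel 0.081 F [-0.4  0.6 -0.2] w 16.4
(164, 193, 46.0, 'L', [82.8, -33.3], 'S', [80.3, -30.0])
(60, 182, 31.8, 'L', [83.8, 13.0], 'S', [81.4, 19.3])
(0, 176, 14.5, 'L', [84.2, 39.0], 'S', [81.8, 47.0])
(276, 198, 25.2, 'L', [84.4, -83.9], 'S', [82.1, -84.0])
```

All four seem to be in. I'll back off, lift clear and check.

```bash
python3 -m crank '[{"slide":[-10,0,0],"spin":0,"grip":0.81},{"slide":[-10,0,-30],"spin":0,"grip":0.81},{"slide":[-30,-30,-40],"spin":0,"grip":0.81},{"slide":[-30,-35,-40],"spin":0,"grip":0.81},{"slide":[-30,-30,-40],"spin":0,"grip":0.81},{"slide":[0,0,-20],"spin":0.08,"grip":0.81},{"slide":[0,0,0],"spin":0,"grip":0.81},{"slide":[0,0,0],"spin":0,"grip":0.81},{"slide":[0,0,0],"spin":0,"grip":0.81},{"slide":[0,0,0],"spin":0,"grip":0.81}]'
python3 - <<'E'
from h import *
pose()
im=snap('wrist','w19')
for k in reds('wrist',im):print(k)
pose();im2=snap('wrist');print(np.abs(im.astype(int)-im2).max())
E
```

```text
t: 23.5
tcp_pos: [0.476, 0.2398, 0.1824]
orientation: [[0.982, 0.188, -0.002], [0.188, -0.982, -0.001], [-0.002, 0.001, -1.0]]
force: [-0.2, -0.1, 0.1]
width: 0.0162
gripper_force: 0.0
t 23.5 tray xy [-55.  -15.7] z 182.4 psi rel 0.001 F [-0.2 -0.1  0.1] w 16.2
(171, 42, 28.2, 'L', [77.9, 74.4], 'S', [79.8, 77.2])
(294, 42, 26.9, 'L', [77.9, -29.8], 'S', [79.8, -30.2])
(232, 44, 15.9, 'L', [76.4, 22.7], 'S', [78.3, 23.9])
(352, 44, 16.1, 'L', [76.8, -80.1], 'S', [78.6, -82.1])
t 23.55 tray xy [-54.9 -15.5] z 182.5 psi rel 0.001 F [ 0.2  0.6 -0.9] w 16.4
86
```

View pics/w19.png

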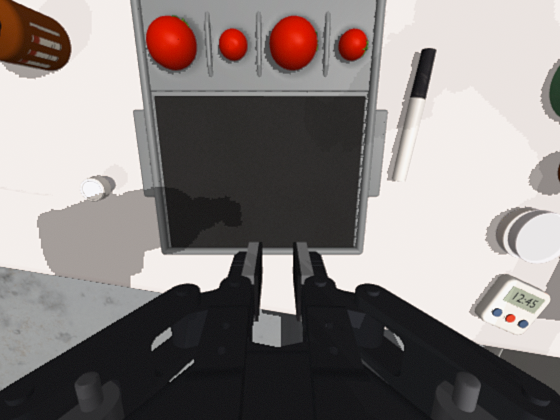

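Each tomato lies in a dimple of its own size, at (171,42), (232,44), (294,42) and (352,44). The bottle, pot and pen stand untouched.

```bash
python3 -c "
from workcell import env
print(env.job_done())"
```

```text
the job is handed in; nothing more can be done
None
```

All four tomatoes were rolled into dimples of their own size and lay in them, with the bottle, pot and pen undisturbed, in the last picture; I handed the job in at about 24 s, and no verdict came back.

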